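# Turn the test tile over on the colour reader

## Task

The yellow face of the two-colour test tile has just been read on the colour reader. Lift the tile clear of the slanted rest, turn it round, and gently stand it back on the ledge, in the middle of the rest, with its blue face lying flush against the backrest; let go of it and leave the jar, the steel cup and the notebook where they are.

Things in the scene. Friction and masses are not known exactly. Their poses are not given: they have to be found in the camera images.
- tile: Flat rigid tile, 14 mm thick (its x), 100 mm wide (y), 130 mm tall (z), about 0.4 kg, large faces blue and yellow, aluminium edges. Origin: centre of its bottom edge face. +x points out of the blue face, +z up the tile. At the start it stands on the ledge leaning 30 degrees, yellow face against the backrest, blue face outward, up to 15 mm off the middle.
- blue_face (a point): Centre of the tile's blue face: in the tile's frame x = +7 mm, z = 65 mm.
- yellow_face (a point): Centre of the tile's yellow face: in the tile's frame x = -7 mm, z = 65 mm.
- reader: White desk-top colour reader, fixed: housing 200 mm (its x, -135 to +65 mm) by 190 mm (y, centred), 18 mm high, with a 48 mm high part on the robot's side (x -130 to -45 mm). Origin on the work surface, 55 mm below the rest's origin; +x points roughly away from the robot, z up. Carries the rest.
- rest: Grey slanted L-shaped rest on the reader, 150 mm wide (its y): backrest and ledge. Origin: middle of their inner corner, 55 mm above the work surface. +z runs up the backrest, leaning 30 degrees from vertical towards the robot; +x points out of the backrest, away from the robot and 30 degrees upward. Ledge top: plane z = 0, x 0 to 34 mm, then a lip 6 mm thick, 5 mm high, red mark in its middle.
- jar: Glass jar with grey cap, 64 mm across, 90 mm tall, standing loose beside the reader. Origin: centre of its underside.
- cup: Steel sample cup, 72 mm across, 50 mm tall, standing loose beside the reader. Origin: centre of its underside.
- notebook: Green closed notebook, 150 x 210 x 14 mm, lying loose beyond the reader. Origin: centre of its underside.
- window (a point): Centre of the round black window in the backrest's face, 28 mm up from the ledge. The face is the plane x = 0 of the rest, 55 mm high; the backrest is 12 mm thick (x -12 to 0). The tile's upper 75 mm stands free above it.
Not all that is in view belongs to the job. Leave any green or purple look-alike of the tile alone.

How it is judged:
By the outcome, as a careful person would: the job done as asked, in the order asked, and still so for the second after the job is handed in, with the robot touching nothing.
It also fails if it takes over 38 s, if anything falls off the work surface, if the arm or the gripper's body presses on something with over 40 N, if the wrist force passes 120 N, or if a joint passes its speed limit or range.

## Robot

A 7-joint arm with a two-finger parallel gripper is mounted at the origin on the work surface. World frame = base frame: x ahead of the robot, y to its left, z up, the work surface at z = 0. Lengths are in m, angles in rad, forces in N, time in s.
With the tool pointing down it reaches from about 0.4 to 0.85 m from the base axis. Payload 10.4 kg.
Tool frame: the origin (TCP) lies at the very end of the fingers, on their centre line; the grasp point (between the pads) lies 19 mm behind it; x points along the fingers, y is the direction in which the jaws open and shut, and the axes are right-handed (so a half turn about x gives the same grasp; the last joint's range is limited). The gripper opens to 87 mm and grips with 3 to 60 N. Pads are 19 mm wide; open, the fingers measure 117 mm over their backs; the gripper's body (75 mm by 190 mm) begins 51 mm behind the grasp point.
Start: joints at [-1.343, 0.332, -0.065, 1.46, 0.022, 1.35, -0.088], TCP at [0.155, 0.605, 0.223] pointing down, gripper open.
Joint ranges: [-2.6, 2.6], [-0.5, 2.12], [-1.47, 1.34], [0.16, 2.42], [-1.27, 4.41], [0.06, 2.06], [-2.6, 2.6]. Speed limits (rad/s): [2.22, 2.22, 2.79, 2.79, 3.14, 3.14, 3.14].

## Interface

Orientations are given as a unit quaternion [w, x, y, z].
In Python, from rig import telemetry, eyes, ticket, look_for, trace, mark_of gives the robot as it stands.
- The arm moves only by the tool play_rows, never from a script. Its argument "plan" is one flat list of numbers, 4 for each row, row after row: the shift along the world's x, y, z in m, then the turn about the world's z in rad. A call has 1 to 8 rows; each row is the pose to reach, as a shift and turn from the pose measured when the call began; what a row does not reach only later rows make up. A row lasts 1/12 s, in which the tool goes at most 41.7 mm and 7.16 degrees, less where a joint would pass 70% of its speed; a pose out of reach is approached as far as the arm can. A call with a gripper value outside its range is refused whole. "fingers" is the closure in counts, from 0 (fully open) to 255 (shut), set as the call begins (left out, the last holds). The fingers move at their own pace and stop on an object; "squeeze" is the grip in N (left out, the last holds). Time passes only in rows, so rows that repeat a pose let the fingers close. It gives the time, the measured TCP pose, the force and the opening at its end, in the units of the state.
- telemetry.state(): the state, without advancing time (a new reading comes with each control period).
- eyes.snapshot(name): name is "scene" or "top"; returns (picture, depth): 400x640x3 uint8, red, green, blue; 400x640 float32, m along the optical axis (not along the pixel's ray), 0 where there is no reading.
- eyes.calibration(name): a dict with "fx", "fy", "cx", "cy" (pixels), "position" and "attitude" of the camera in the world. Camera axes: x right, y down, z forward; pixel columns grow to the right and rows downward; lengths in m; the calibration is good to about 2 mm. A picture is of the moment at which its call begins. calibration takes no time and is no camera call.
- ticket.close_job(): hands the job in, once; it reports no verdict.
Trained networks look in the newest picture that a camera, given by its name, has taken for a name from the list of things; names that differ only in an ending like _2 or _b are one class to them, and where a whole thing is asked for, a point or a joint stands for the part that bears it (a point fixed in the world has none). Each returns a list of dicts, best first, with "score" (0 to 1); they miss things now and then, are a little off and sometimes report something else, mostly with a low value. They report only what shows in the picture. A call takes as long as a camera call. They do not tell look-alikes from the thing itself.
- look_for(camera, name): "centre" ([row, column] in pixels, amid what is visible of it).
- trace(camera, name): "mask" (400x640 bool, what is visible of it) and "centre" ([row, column] in pixels, amid what is visible of it).
- mark_of(camera, name): "centre" ([row, column] in pixels: a listed point, or the origin of a listed thing).
The state is a dict: "time": time; "q": joint angles; "qvel": joint speeds; "tau": joint torques, N m; "ee_pos": TCP position; "tool_rot": TCP orientation; "wrist_force": force on the tool from outside, world axes, zero at the start; "moment": the same for the moment, N m; "opening": opening from 0.0 (shut) to 1.0 (fully open).
Only numpy, scipy, OpenCV 4.12 (cv2) and the standard library are available. Lean on these libraries where they do the work, as an engineer would, in place of code of your own. Each camera call takes 0.05 s, during which the arm holds its last target.

## Working session

There is one attempt and no reset: what is moved stays moved. The work goes in short steps, Python scripts to look and compute and a tool call to move; the robot and the scene stay as the last step left them, time stands still between calls to the robot, and variables do not carry over. Pictures are saved under pics/ and viewed, and the job is handed in when it is done.

Besides the shell and the picture viewer there is one more tool, called as name(argument=value, ...) on one line, values as JSON. play_rows: Moves the arm, as the interface text tells. Its arguments: {"type":"object","properties":{"plan":{"type":"array","items":{"type":"number"}},"fingers":{"type":"number"},"squeeze":{"type":"number"}},"required":["plan"]}

```bash
ls; mkdir -p pics; python3 - <<'E'
from rig import telemetry, eyes
import cv2,numpy as np
s=telemetry.state()
for k,v in s.items(): print(k,np.round(v,4))
for n in ("scene","top"):
    p,d=eyes.snapshot(n); cv2.imwrite(f"pics/{n}0.png",p[:,:,::-1]); np.save(f"{n}0.npy",d); np.save(f"{n}0p.npy",p)
    print(n,eyes.calibration(n))
E
```

```text
pics
time 0.0
q [-1.3426  0.3329 -0.0647  1.4609  0.0216  1.3499 -0.0885]
qvel [ 0.0001 -0.0015 -0.0003 -0.0018  0.0003  0.0011 -0.0003]
tau [-4.00000e-04 -6.23270e+01  2.41000e-02 -3.89906e+01 -6.15000e-02
  3.98000e-02  1.00000e-04]
ee_pos [0.155  0.6051 0.2218]
tool_rot [ 0.7015  0.088   0.7016 -0.089 ]
wrist_force [ 0.6661  0.3001 -0.0299]
moment [ 0.0367 -0.0203  0.0222]
opening 0.9978
scene {'fx': 483.97451287404806, 'fy': 483.97451287404806, 'cx': 325.7752057302567, 'cy': 198.28038809753673, 'position': array([1.29583365, 0.22097949, 1.02096804]), 'attitude': array([-0.19718692,  0.5715999 ,  0.75041648, -0.26695689])}
top {'fx': 512.8644448797851, 'fy': 512.8644448797851, 'cx': 319.6492013598329, 'cy': 196.84896564966894, 'position': array([0.3212148 , 0.00888173, 1.45859662]), 'attitude': array([ 0.07406523, -0.69325876,  0.71365191, -0.06787926])}
```

View pics/scene0.png

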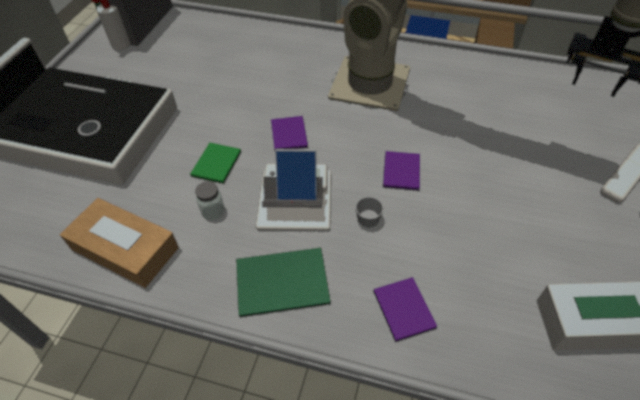

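View pics/top0.png

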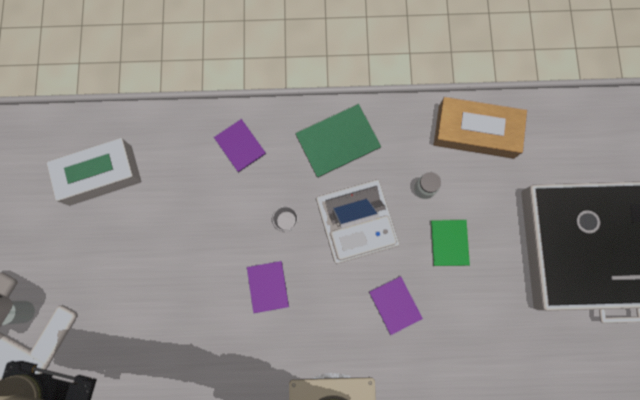

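Candidates for the tile, scene-image (column, row): blue panel on the rest (296,175). The look-alikes are purple at (289,132), (402,170) and (405,308), and green at (216,162). I choose the blue one on the grey rest, and will check it in a close crop while measuring.

```bash
cat > h.py <<'E'
import numpy as np, cv2
from scipy.spatial.transform import Rotation as R
from rig import telemetry, eyes, look_for, trace, mark_of
def rot(q): return R.from_quat([q[1],q[2],q[3],q[0]])
def cloud(n,d):
    c=eyes.calibration(n); v,u=np.mgrid[0:400,0:640]
    P=np.stack([(u-c['cx'])/c['fx']*d,(v-c['cy'])/c['fy']*d,d],-1)
    W=rot(c['attitude']).apply(P.reshape(-1,3)).reshape(400,640,3)+c['position']
    W[d<=0]=np.nan
    return W
def proj(n,p):
    c=eyes.calibration(n); q=rot(c['attitude']).inv().apply(np.atleast_2d(p)-c['position'])
    return np.c_[c['cx']+c['fx']*q[:,0]/q[:,2], c['cy']+c['fy']*q[:,1]/q[:,2]]
def plane(P):
    m=np.median(P,0)
    for _ in range(6):
        U,S,V=np.linalg.svd(P-m,full_matrices=False); n=V[2]; e=(P-m)@n
        k=abs(e)<max(2.5*np.median(abs(e)),.001); P=P[k]; m=P.mean(0)
    return m,n*np.sign(n[2]),len(P),e.std()
E
python3 - <<'E'
from h import *
s=telemetry.state(); print(rot(s['tool_rot']).as_matrix().round(3))
for n in ("scene","top"):
    p=np.load(n+"0p.npy"); d=np.load(n+"0.npy"); W=cloud(n,d)
    hsv=cv2.cvtColor(p,cv2.COLOR_RGB2HSV)
    if n=="scene":r=(slice(130,240),slice(240,345))
    else: r=(slice(170,270),slice(310,405))
    cr=p[r]; cv2.imwrite(f"pics/crop_{n}0.png",cv2.resize(cr[:,:,::-1],None,fx=5,fy=5,interpolation=cv2.INTER_CUBIC))
    M=np.zeros((400,640),bool); M[r]=True
    b=M&(hsv[...,0]>100)&(hsv[...,0]<125)&(hsv[...,1]>120)
    b=cv2.morphologyEx(b.astype(np.uint8),cv2.MORPH_OPEN,np.ones((5,5)))
    N,L,st,ce=cv2.connectedComponentsWithStats(b); i=1+np.argmax(st[1:,4]); b=L==i
    print(n,'blue',st[i],ce[i])
    e=cv2.erode(b.astype(np.uint8),np.ones((3,3)))>0
    P=W[e]; P=P[~np.isnan(P[:,0])]
    m,nn,k,sd=plane(P); print('plane',m.round(4),nn.round(3),'tilt',np.degrees(np.arcsin(nn[2])).round(1),'yaw',np.degrees(np.arctan2(nn[1],nn[0])).round(2),k,sd.round(4))
    # table
    print('table z', np.nanmedian(W[330:345,250:260,2]) if n=='scene' else np.nanmedian(W[230:240,440-170:440-150,2]))
    for nm in ("blue_face","window","rest","reader","tile"):
        try:
            o=mark_of(n,nm) 
            print(n,nm,[(np.round(x['centre'],1),round(x['score'],2)) for x in o[:2]])
        except Exception as ex: print(nm,ex)
E
```

```text
[[-0.     0.248  0.969]
 [-0.001  0.969 -0.248]
 [-1.    -0.001  0.   ]]
scene blue [ 277  152   38   47 1691] [295.61856889 175.22176227]
plane [ 0.5509 -0.0731  0.1204] [0.84  0.22  0.496] tilt 29.8 yaw 14.67 1283 0.0016
table z 0.020097487141569004
scene blue_face [(array([133.1, 288. ]), 0.85), (array([165.3, 218.2]), 0.81)]
scene window [(array([188.5, 293.1]), 0.56)]
scene rest [(array([201.7, 291.5]), 0.81)]
scene reader [(array([210. , 293.3]), 0.73)]
scene tile [(array([185.3, 401.8]), 0.96), (array([331.8, 417.6]), 0.95)]Traceback (most recent call last):
  File "<stdin>", line 12, in <module>
    return _wrapfunc(a, 'argmax', axis=axis, out=out, **kwds)
    return bound(*args, **kwds)
ValueError: attempt to get argmax of an empty sequence
```

```bash
python3 -c "
import cv2,numpy as np
a=cv2.imread('pics/crop_scene0.png');b=cv2.imread('pics/crop_top0.png')
h=max(a.shape[0],b.shape[0]);f=lambda x:cv2.copyMakeBorder(x,0,h-x.shape[0],0,0,0)
c=np.hstack([f(a),f(b)]);cv2.imwrite('pics/crop0.png',cv2.resize(c,None,fx=.78,fy=.78))"
```

```text
(no output)
```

View pics/crop0.png

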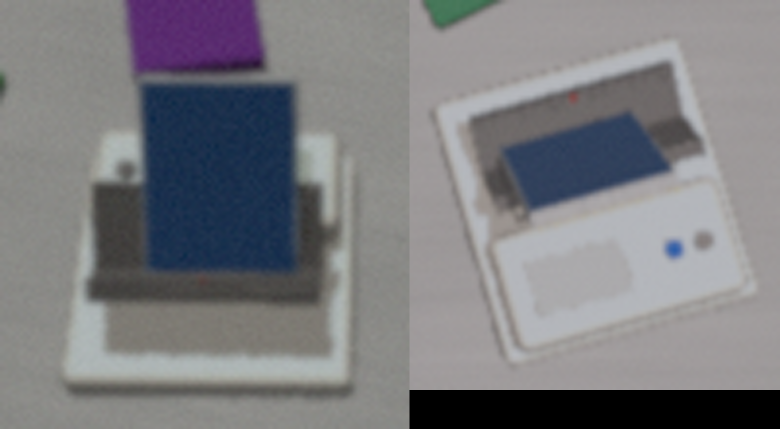

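```bash
python3 - <<'E'
from h import *
for n,pts in (("scene",[(340,255),(230,420),(120,480),(330,340),(240,350),(195,245)]),("top",[(300,330),(200,270),(330,440),(230,300),(150,410),(260,420)])):
    d=np.load(n+"0.npy"); W=cloud(n,d)
    for r,c in pts: print(n,(r,c),np.nanmedian(W[r-4:r+5,c-4:c+5].reshape(-1,3),0).round(4))
p=np.load("top0p.npy"); d=np.load("top0.npy"); W=cloud("top",d)
hsv=cv2.cvtColor(p,cv2.COLOR_RGB2HSV); print(hsv[211,355],hsv[250,330])
r=(slice(170,270),slice(310,405))
M=np.zeros((400,640),bool); M[r]=True
b=M&(p[...,2].astype(int)-p[...,0]>30)
N,L,st,ce=cv2.connectedComponentsWithStats(b.astype(np.uint8)); i=1+np.argmax(st[1:,4]); b=L==i
print(st[i],ce[i]); P=W[cv2.erode(b.astype(np.uint8),np.ones((3,3)))>0]; P=P[~np.isnan(P[:,0])]
m,nn,k,sd=plane(P); print('plane',m.round(4),nn.round(3),'tilt',np.degrees(np.arcsin(nn[2])).round(1),'yaw',np.degrees(np.arctan2(nn[1],nn[0])).round(2),k,sd.round(4))
c,(w,h),a=cv2.minAreaRect(np.argwhere(b)[:,::-1].astype(np.float32)); print('tile rect',c,w,h,a)
w=M&(hsv[...,1]<28)&(hsv[...,2]>150)
hist=np.histogram(hsv[r][...,2],bins=12); print(hist)
t=trace("top","reader")[0]; m=t['mask']; print(t['score'],m.sum())
cnt=np.argwhere(m)[:,::-1].astype(np.float32); bx=cv2.boxPoints(cv2.minAreaRect(cnt)); print('reader box',bx.round(1))
im=p.copy(); im[m^ (cv2.erode(m.astype(np.uint8),np.ones((3,3)))>0)]=[255,0,0]; cv2.imwrite("pics/readermask.png",cv2.resize(im[150:290,290:430,::-1],None,fx=4,fy=4,interpolation=cv2.INTER_NEAREST))
print(eyes.calibration('top')['cx'])
def ray(n,uv,z):
    c=eyes.calibration(n); v=rot(c['attitude']).apply([(uv[0]-c['cx'])/c['fx'],(uv[1]-c['cy'])/c['fy'],1]); return c['position']+v*(z-c['position'][2])/v[2]
for q in bx: print(ray('top',q,.018).round(4))
for nm in ("blue_face","window","rest","reader","tile","jar","cup","notebook"):
    o=mark_of("top",nm); print(nm,[(np.round(x['centre'],1),round(x['score'],2)) for x in o[:3]])
E
```

```text
scene (340, 255) [ 0.9419 -0.0453  0.0224]
scene (230, 420) [0.5471 0.2527 0.0019]
scene (120, 480) [0.0878 0.3683 0.0022]
scene (330, 340) [0.8621 0.1226 0.001 ]
scene (240, 350) [0.6239 0.0872 0.0018]
scene (195, 245) [ 0.5561 -0.2237  0.001 ]
top (300, 330) [ 0.3245 -0.0031  0.0005]
top (200, 270) [6.136e-01 1.617e-01 5.000e-04]
top (330, 440) [ 0.2351 -0.303  -0.0006]
top (230, 300) [0.5233 0.0764 0.001 ]
top (150, 410) [ 0.7516 -0.253   0.0011]
top (260, 420) [ 4.283e-01 -2.610e-01 -2.000e-04]
[109 122  90] [175  10 148]
[335 200  41  23 570] [354.35789474 210.79824561]
plane [ 0.5534 -0.073   0.1239] [0.839 0.214 0.501] tilt 30.1 yaw 14.33 382 0.0007
tile rect (354.84906005859375, 210.4716796875) 16.20854377746582 37.91151428222656 74.05460357666016
(array([  50,   71,  674,  357,  335,   72,   96,  172, 4177, 1218,  834,
       1444]), array([ 70.,  80.,  90., 100., 110., 120., 130., 140., 150., 160., 170.,
       180., 190.]))
0.89 3683
reader box [[315.1 196.7]
 [379.5 177.9]
 [399.2 245.2]
 [334.8 264. ]]
319.6492013598329
[0.6158 0.0304 0.018 ]
[ 0.6657 -0.1568  0.018 ]
[ 0.4698 -0.2021  0.018 ]
[ 0.4224 -0.0196  0.018 ]
blue_face [(array([309.1, 396.5]), 0.95), (array([286.6, 268.5]), 0.94), (array([244.5, 446.9]), 0.93)]
window [(array([212.1, 355. ]), 0.95)]
rest [(array([207.8, 353.9]), 0.92)]
reader [(array([209.9, 351.7]), 0.82)]
tile [(array([260.8, 266.3]), 0.96), (array([221.2, 450.7]), 0.89), (array([204.8, 348.6]), 0.62)]
jar [(array([189.2, 428. ]), 0.74)]
cup [(array([220.1, 285.6]), 0.59)]
notebook [(array([147.1, 336.5]), 0.87)]
```

View pics/readermask.png

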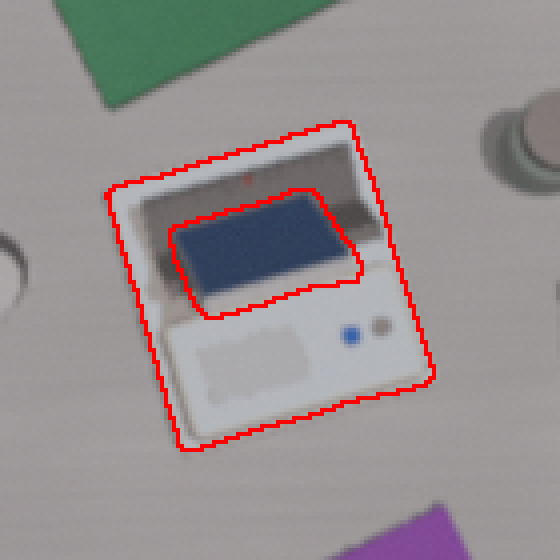

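The choice is confirmed: the blue panel with aluminium edges stands on the grey rest, about 10 mm off the red mark. I'll refine the rest pose from the red mark and the tile faces.

```bash
cat >> h.py <<'E'
def ray(n,uv,z):
    c=eyes.calibration(n); v=rot(c['attitude']).apply([(uv[0]-c['cx'])/c['fx'],(uv[1]-c['cy'])/c['fy'],1]); return c['position']+v*(z-c['position'][2])/v[2]
YAW=np.radians(14.5); EU=np.array([np.cos(YAW),np.sin(YAW),0]); EW=np.array([-EU[1],EU[0],0])
O=np.array([.577,-.078,.055])
RX=EU*np.cos(np.pi/6)+np.array([0,0,.5]); RZ=-EU*.5+np.array([0,0,np.cos(np.pi/6)])
RR=np.c_[RX,EW,RZ]
E
python3 - <<'E'
from h import *
for n,r in (("scene",(slice(190,215),slice(270,315))),("top",(slice(185,205),slice(340,365)))):
    p=np.load(n+"0p.npy").astype(int); d=np.load(n+"0.npy")
    s=p[...,0]-(p[...,1]+p[...,2])/2; q=s[r]-np.median(s[r]); q=np.where(q>q.max()*.4,q,0)
    v,u=np.mgrid[r]; c=((u*q).sum()/q.sum(),(v*q).sum()/q.sum()); print(n,'red',np.round(c,2),q.max(),(q>0).sum())
    g=proj(n,O+RR@np.array([.037,0,.005]))[0]; print(' predicted',g.round(2))
    z=.055+.037*.5+.005*.866
    P=ray(n,c,z); print(' mark in rest frame u,w mm', (EU@(P-O)*1000).round(1),(EW@(P-O)*1000).round(1),'expected u',.037*866-2.5)
    # ground features: tile corners predicted
    for lab,pt in (('top outer L',[.014,.061,.13]),('top outer R',[.014,-.039,.13]),('bot outer L',[.014,.061,0.005]),('bot R',[.014,-.039,.005]),('ledge L',[.04,.075,.005]),('ledge R',[.04,-.075,.005])):
        print(lab,proj(n,O+RR@np.array(pt))[0].round(1))
E
```

```text
scene red [288.51 205.42] 12.5 11
 predicted [290.89 202.92]
 mark in rest frame u,w mm 37.5 -5.4 expected u 29.542
top outer L [315.5 151.9]
top outer R [274.5 151.6]
bot outer L [315.8 199.8]
bot R [276.3 199.4]
ledge L [321.1 203.7]
ledge R [260.6 203.1]
top red [351.49 194.79] 39.5 6
 predicted [351.51 194.91]
 mark in rest frame u,w mm 29.9 -0.0 expected u 29.542
top outer L [339.7 224.4]
top outer R [377.5 213.5]
bot outer L [332.2 208.6]
bot R [366.9 198.7]
ledge L [325.  201.4]
ledge R [377.4 186.5]
```

play_rows(plan=[0.15, -0.27, 0.06, 0, 0.15, -0.27, 0.06, 0, 0.15, -0.27, 0.06, 0, 0.15, -0.27, 0.06, 0, 0.15, -0.27, 0.06, 0, 0.15, -0.27, 0.06, 0, 0.15, -0.27, 0.06, 0, 0.15, -0.27, 0.06, 0], fingers=0, squeeze=5)

```text
time: 1.47
ee_pos: [0.3076, 0.3316, 0.2839]
tool_rot: [0.702, 0.09, 0.701, -0.089]
wrist_force: [0.6, -0.3, -0.2]
opening: 1.002
```

```bash
cat > st.py <<'E'
from h import *
s=telemetry.state(); M=rot(s['tool_rot']).as_matrix(); p=s['ee_pos']
print('t',round(s['time'],2),'q',np.round(s['q'],3),'p',np.round(p,4),'jawyaw',np.degrees(np.arctan2(M[1,1],M[0,1])).round(1),'xz',M[2,0].round(4),'open',round(s['opening'],3),'F',np.round(s['wrist_force'],1),'M',np.round(s['moment'],2))
print('rest u,w,z mm',((p-O)@EU*1000).round(1),((p-O)@EW*1000).round(1),(p[2]*1000).round(1))
E
python3 st.py
```

```text
t 1.47 q [-1.053 -0.087  0.12   1.799  0.011  1.428  0.382] p [0.3076 0.3316 0.2839] jawyaw 75.4 xz -1.0 open 1.002 F [ 0.6 -0.3 -0.2] M [ 0.02 -0.04  0.03]
rest u,w,z mm -158.3 464.0 283.9
```

play_rows(plan=[0.16, -0.28, -0.01, -1.0, 0.16, -0.28, -0.01, -1.0, 0.16, -0.28, -0.01, -1.0, 0.16, -0.28, -0.01, -1.0, 0.16, -0.28, -0.01, -1.0, 0.16, -0.28, -0.01, -1.0, 0.16, -0.28, -0.01, -1.0, 0.16, -0.28, -0.01, -1.0])

```text
time: 2.13
ee_pos: [0.4685, 0.0487, 0.2743]
tool_rot: [0.573, 0.417, 0.571, -0.416]
wrist_force: [1.3, -0.2, -0.3]
opening: 0.998
```

play_rows(plan=[0.06, -0.13, -0.01, -1.0, 0.06, -0.13, -0.01, -1.0, 0.06, -0.13, -0.01, -1.0, 0.06, -0.13, -0.01, -1.0, 0.06, -0.13, -0.01, -1.0, 0.06, -0.13, -0.01, -1.0, 0.06, -0.13, -0.01, -1.0, 0.06, -0.13, -0.01, -1.0])

```text
time: 2.8
ee_pos: [0.5285, -0.0815, 0.2643]
tool_rot: [0.304, 0.639, 0.302, -0.639]
wrist_force: [-0.3, 0.4, -0.5]
opening: 0.999
```

play_rows(plan=[0, 0, 0, -1.0, 0, 0, 0, -1.0, 0, 0, 0, -1.0, 0, 0, 0, -1.0, 0, 0, 0, -1.0, 0, 0, 0, -1.0, 0, 0, 0, -1.0, 0, 0, 0, -1.0])

```text
time: 3.47
ee_pos: [0.5285, -0.0815, 0.2644]
tool_rot: [0.04, -0.706, 0.042, 0.706]
wrist_force: [-0.0, -0.2, -0.5]
opening: 1.0
```

```bash
python3 st.py
```

```text
t 3.47 q [-0.627  0.117  0.762  1.67  -0.08   1.388 -1.54 ] p [ 0.5285 -0.0815  0.2644] jawyaw -96.6 xz -1.0 open 1.0 F [-0.  -0.2 -0.5] M [-0.07  0.17  0.01]
rest u,w,z mm -47.9 8.8 264.4
```

play_rows(plan=[0, 0, 0, -1.0, 0, 0, 0, -1.0, 0, 0, 0, -1.0, 0, 0, 0, -1.0, 0, 0, 0, -1.0, 0, 0, 0, -1.0, 0, 0, 0, -1.0, 0, 0, 0, -1.0])

```text
time: 4.13
ee_pos: [0.5285, -0.0814, 0.2645]
tool_rot: [0.374, -0.599, 0.375, 0.601]
wrist_force: [1.1, -0.2, -0.7]
opening: 0.996
```

play_rows(plan=[0, 0.002, 0, -0.202, 0, 0.002, 0, -0.202])

```text
time: 4.3
ee_pos: [0.5279, -0.0811, 0.261]
tool_rot: [0.417, -0.567, 0.418, 0.575]
wrist_force: [0.5, -0.5, -1.7]
opening: 1.003
```

```bash
python3 st.py
```

```text
t 4.3 q [-0.942  0.197  1.162  1.678 -0.186  1.398 -2.586] p [ 0.5279 -0.0811  0.261 ] jawyaw -162.4 xz -0.9999 open 1.003 F [ 0.5 -0.5 -1.7] M [ 0.04  0.08 -0.  ]
rest u,w,z mm -48.3 9.3 261.0
```

play_rows(plan=[0.0014, 0.0024, -0.033, 0.06, 0.0014, 0.0024, -0.066, 0.06, 0.0014, 0.0024, -0.1, 0.06, 0.0014, 0.0024, -0.12, 0.06, 0.0014, 0.0024, -0.131, 0.06, 0.0014, 0.0024, -0.131, 0.06])

```text
time: 4.8
ee_pos: [0.5282, -0.0785, 0.1283]
tool_rot: [0.399, -0.578, 0.402, 0.588]
wrist_force: [0.2, -0.6, -0.2]
opening: 0.998
```

```bash
python3 st.py; python3 - <<'E'
from h import *
p,d=eyes.snapshot("scene"); cv2.imwrite("pics/s1.png",cv2.resize(p[90:240,210:410,::-1],None,fx=4,fy=4,interpolation=cv2.INTER_CUBIC))
E
```

```text
t 4.8 q [-0.82   0.352  1.059  1.85  -0.337  1.15  -2.416] p [ 0.5282 -0.0785  0.1283] jawyaw -158.9 xz -0.9999 open 0.998 F [ 0.2 -0.6 -0.2] M [ 0.03  0.13 -0.  ]
rest u,w,z mm -47.4 11.8 128.3
```

View pics/s1.png

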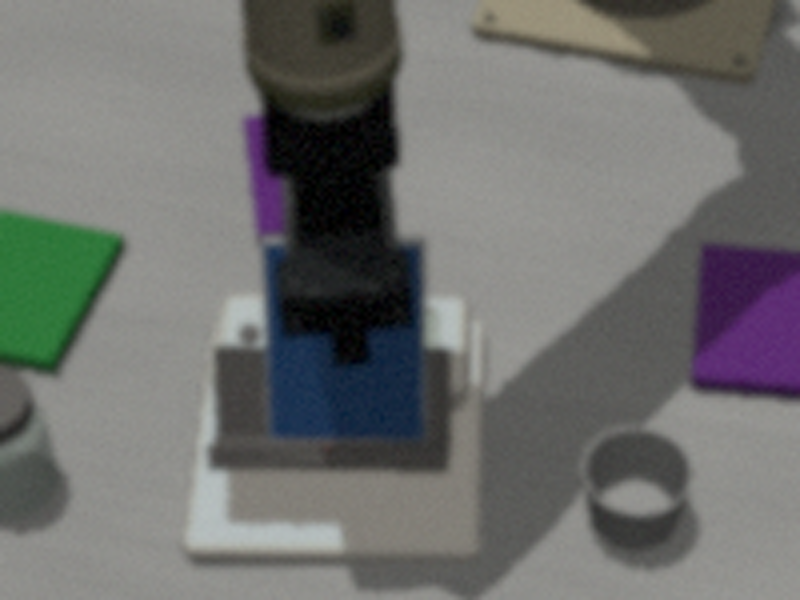

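play_rows(plan=[0.002, 0.0006, 0.001, -0.07, 0.002, 0.0006, 0.001, -0.07, 0.002, 0.0006, 0.001, -0.07, 0.002, 0.0006, 0.001, -0.07, 0.002, 0.0006, 0.001, -0.07], fingers=120, squeeze=5)

```text
time: 5.27
ee_pos: [0.5314, -0.0782, 0.1316]
tool_rot: [0.419, -0.565, 0.421, 0.573]
wrist_force: [0.4, -0.5, -0.3]
opening: 0.708
```

```bash
python3 st.py
```

```text
t 5.27 q [-0.829  0.36   1.075  1.842 -0.348  1.157 -2.477] p [ 0.5314 -0.0782  0.1316] jawyaw -162.9 xz -0.9999 open 0.708 F [ 0.4 -0.5 -0.3] M [-0.02  0.16  0.01]
rest u,w,z mm -44.2 11.2 131.6
```

play_rows(plan=[0, 0, -0.001, 0, 0, 0, -0.001, 0, 0, 0, -0.001, 0, 0, 0, -0.001, 0])

```text
time: 5.6
ee_pos: [0.5314, -0.0782, 0.1306]
tool_rot: [0.419, -0.565, 0.421, 0.573]
wrist_force: [-0.5, -0.3, 0.5]
opening: 0.54
```

```bash
python3 st.py
```

```text
t 5.6 q [-0.828  0.361  1.074  1.843 -0.35   1.156 -2.476] p [ 0.5314 -0.0782  0.1306] jawyaw -162.9 xz -0.9999 open 0.54 F [-0.5 -0.3  0.5] M [ 0.03  0.11 -0.  ]
rest u,w,z mm -44.2 11.2 130.6
```

play_rows(plan=[0.0052, 0.0013, 0.0026, 0, 0.0105, 0.0027, 0.005, 0, 0.0157, 0.004, 0.0075, 0, 0.021, 0.0054, 0.0098, 0, 0.026, 0.0067, 0.012, 0, 0.0313, 0.008, 0.0143, 0, 0.0365, 0.0094, 0.0165, 0, 0.0418, 0.0108, 0.0184, 0])

```text
time: 6.27
ee_pos: [0.5739, -0.0671, 0.1491]
tool_rot: [0.419, -0.565, 0.421, 0.573]
wrist_force: [-0.2, 0.5, 0.3]
opening: 0.53
```

```bash
python3 st.py; python3 - <<'E'
from h import *
p,d=eyes.snapshot("scene"); cv2.imwrite("pics/s2.png",cv2.resize(p[90:240,210:410,::-1],None,fx=4,fy=4,interpolation=cv2.INTER_CUBIC))
E
```

```text
t 6.27 q [-0.766  0.443  1.031  1.717 -0.405  1.225 -2.475] p [ 0.5739 -0.0671  0.1491] jawyaw -162.9 xz -0.9999 open 0.53 F [-0.2  0.5  0.3] M [-0.01  0.23 -0.04]
rest u,w,z mm -0.3 11.3 149.1
```

View pics/s2.png

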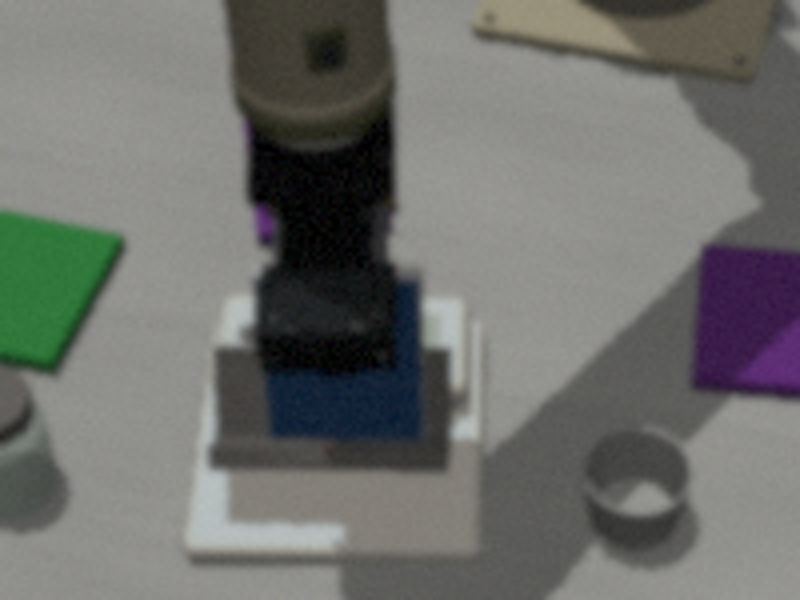

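play_rows(plan=[0.001, 0.0003, 0.001, 0, 0.002, 0.0006, 0.002, 0, 0.003, 0.0008, 0.003, 0, 0.004, 0.001, 0.004, 0, 0.005, 0.0013, 0.004, 0, 0.0053, 0.0014, 0.004, 0, 0.0053, 0.0014, 0.004, 0, 0.0053, 0.0014, 0.004, 0], fingers=255, squeeze=15)

```text
time: 6.98
ee_pos: [0.5798, -0.0652, 0.1535]
tool_rot: [0.419, -0.565, 0.42, 0.573]
wrist_force: [-3.0, 0.5, 2.5]
opening: 0.162
```

```bash
python3 st.py
```

```text
t 6.98 q [-0.76   0.452  1.028  1.697 -0.41   1.238 -2.477] p [ 0.5798 -0.0652  0.1535] jawyaw -162.8 xz -0.9999 open 0.162 F [-3.   0.5  2.5] M [-0.03  0.91 -0.12]
rest u,w,z mm 5.9 11.7 153.5
```

play_rows(plan=[0, 0, 0.0, 0, 0, 0, 0.002, 0, 0, 0, 0.006, 0, 0, 0, 0.015, 0, 0, 0, 0.03, 0, 0, 0, 0.05, 0, 0, 0, 0.07, 0, 0, 0, 0.07, 0], squeeze=25)

```text
time: 7.65
ee_pos: [0.5816, -0.0658, 0.2275]
tool_rot: [0.42, -0.567, 0.419, 0.571]
wrist_force: [0.6, 0.3, -3.6]
opening: 0.16
```

```bash
python3 st.py; python3 - <<'E'
from h import *
p,d=eyes.snapshot("scene"); cv2.imwrite("pics/s3.png",cv2.resize(p[90:240,210:410,::-1],None,fx=4,fy=4,interpolation=cv2.INTER_CUBIC))
E
```

```text
t 7.65 q [-0.801  0.39   1.084  1.603 -0.355  1.368 -2.516] p [ 0.5816 -0.0658  0.2275] jawyaw -162.8 xz -1.0 open 0.16 F [ 0.6  0.3 -3.6] M [ 0.06  0.02 -0.  ]
rest u,w,z mm 7.5 10.6 227.5
```

View pics/s3.png

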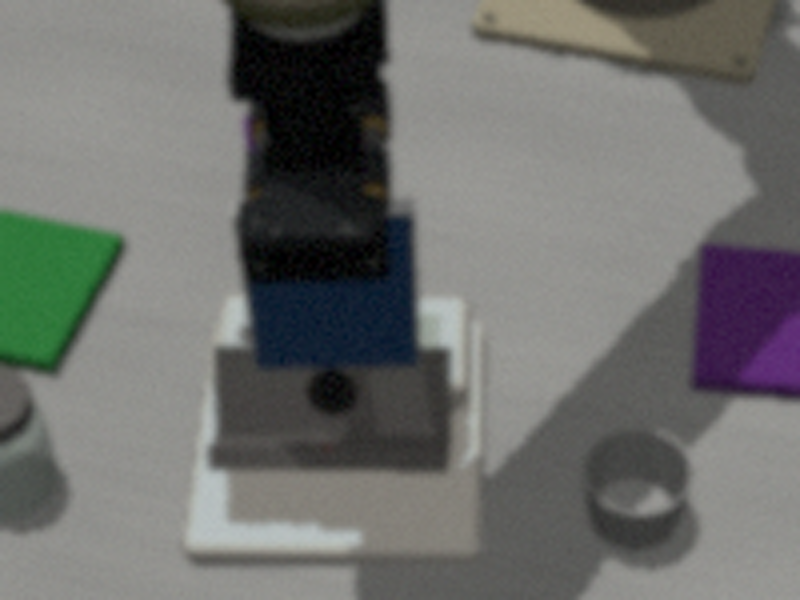

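play_rows(plan=[0, 0, 0.02, 1.0, 0, 0, 0.03, 1.0, 0, 0, 0.03, 1.0, 0, 0, 0.03, 1.0, 0, 0, 0.03, 1.0, 0, 0, 0.03, 1.0, 0, 0, 0.03, 1.0, 0, 0, 0.03, 1.0])

```text
time: 8.37
ee_pos: [0.5805, -0.0652, 0.254]
tool_rot: [0.092, -0.698, 0.095, 0.704]
wrist_force: [-0.1, -0.2, -4.8]
opening: 0.158
```

play_rows(plan=[0, 0, 0, 1.0, 0, 0, 0, 1.0, 0, 0, 0, 1.0, 0, 0, 0, 1.0, 0, 0, 0, 1.0, 0, 0, 0, 1.0, 0, 0, 0, 1.0, 0, 0, 0, 1.0])

```text
time: 9.03
ee_pos: [0.5799, -0.0649, 0.2525]
tool_rot: [-0.256, -0.657, -0.252, 0.663]
wrist_force: [-0.0, -0.5, -4.2]
opening: 0.161
```

play_rows(plan=[0, 0, 0, 1.0, 0, 0, 0, 1.0, 0, 0, 0, 1.0, 0, 0, 0, 1.0, 0, 0, 0, 1.0, 0, 0, 0, 1.0, 0, 0, 0, 1.0, 0, 0, 0, 1.0])

```text
time: 9.7
ee_pos: [0.5794, -0.0647, 0.251]
tool_rot: [0.542, 0.455, 0.537, -0.459]
wrist_force: [0.1, -0.0, -4.3]
opening: 0.157
```

```bash
python3 st.py
```

```text
t 9.7 q [-0.466  0.239  0.591  1.566 -0.126  1.373  0.301] p [ 0.5794 -0.0647  0.251 ] jawyaw 9.4 xz -1.0 open 0.157 F [ 0.1 -0.  -4.3] M [-0.04  0.06  0.  ]
rest u,w,z mm 5.7 12.3 251.0
```

play_rows(plan=[0.0055, -0.0113, 0, 0.089, 0.0055, -0.0113, 0, 0.089, 0.0055, -0.0113, 0, 0.089])

```text
time: 9.95
ee_pos: [0.5844, -0.0764, 0.2499]
tool_rot: [0.561, 0.432, 0.556, -0.436]
wrist_force: [-1.3, -0.0, -5.5]
opening: 0.155
```

```bash
python3 st.py; cat > meas.py <<'E'
import sys
from h import *
tag=sys.argv[1]
out=[]
for n in ("scene","top"):
    p,d=eyes.snapshot(n); W=cloud(n,d); np.save(f"{n}_{tag}.npy",d); np.save(f"{n}p_{tag}.npy",p)
    hsv=cv2.cvtColor(p,cv2.COLOR_RGB2HSV)
    r=(slice(90,240),slice(210,410)) if n=="scene" else (slice(150,270),slice(280,440))
    M=np.zeros((400,640),bool); M[r]=True
    y=M&(hsv[...,0]>18)&(hsv[...,0]<36)&(hsv[...,1]>110)
    N,L,st,ce=cv2.connectedComponentsWithStats(y.astype(np.uint8))
    im=cv2.resize(p[r][:,:,::-1],None,fx=4,fy=4,interpolation=cv2.INTER_CUBIC); out.append(im)
    cv2.imwrite(f"pics/{n}_{tag}.png",im)
    if N<2: print(n,'no yellow'); continue
    i=1+np.argmax(st[1:,4]); y=L==i; print(n,'yellow',st[i],ce[i].round(1))
    e=cv2.erode(y.astype(np.uint8),np.ones((3,3)))>0
    P=W[e]; P=P[~np.isnan(P[:,0])]
    if len(P)<30: continue
    m,nn,k,sd=plane(P); Q=(P-O)@RR
    print(' plane n',nn.round(3),'tilt',np.degrees(np.arcsin(nn[2])).round(1),'yaw',np.degrees(np.arctan2(nn[1],nn[0])).round(1),k,sd.round(4),'rest-frame mean',(RR.T@(m-O)*1000).round(1))
    U=np.c_[(P-O)@EU,(P-O)@EW,P[:,2]]*1000; print(' uwz 2%',np.percentile(U,2,axis=0).round(1),'98%',np.percentile(U,98,axis=0).round(1),'med',np.median(U,0).round(1))
E
python3 meas.py a
```

```text
t 9.95 q [-0.436  0.256  0.587  1.55  -0.135  1.375  0.41 ] p [ 0.5844 -0.0764  0.2499] jawyaw 14.3 xz -1.0 open 0.155 F [-1.3 -0.  -5.5] M [-0.07  0.05 -0.02]
rest u,w,z mm 7.6 -0.4 249.9
scene yellow [ 267  137   43   38 1071] [290.4 160.2]
 plane n [-0.972 -0.235  0.006] tilt 0.4 yaw -166.4 707 0.0011 rest-frame mean [ 88.6   4.7 128. ]
 uwz 2% [  9.4 -40.3 171.6] 98% [ 15.6  44.9 279. ] med [ 12.7   8.6 211.1]
top no yellow
```

View pics/scene_a.png

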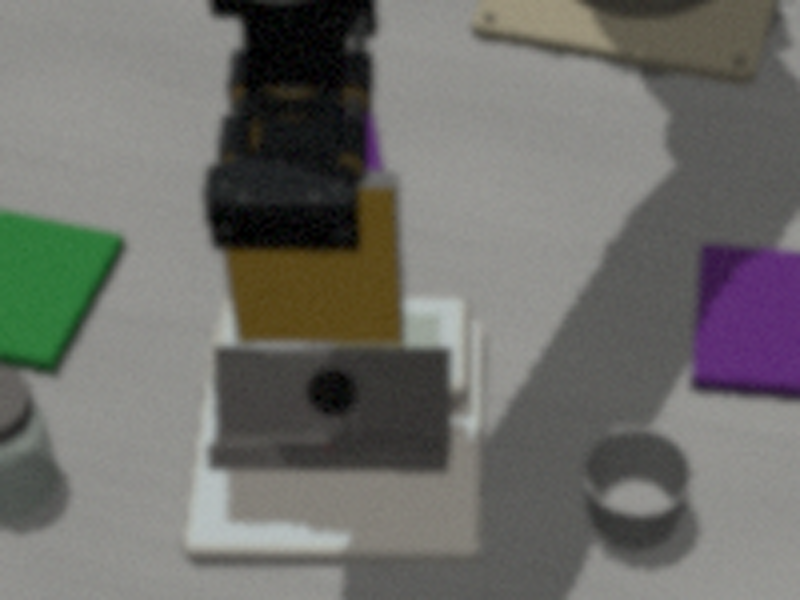

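View pics/top_a.png

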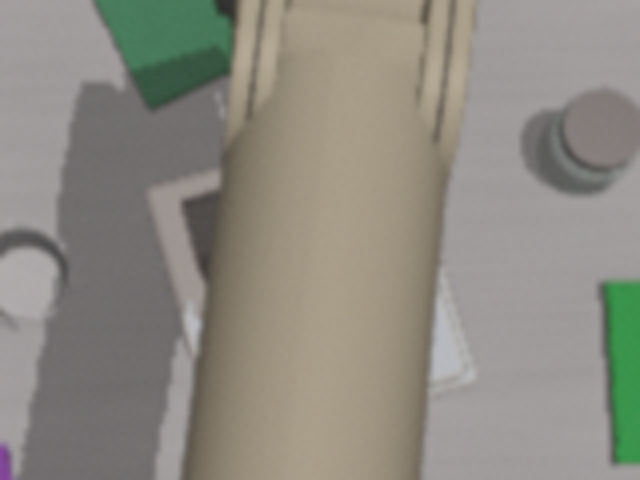

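```bash
python3 - <<'E'
from h import *
print('window pred',proj("scene",O+RR@np.array([0,0,.028]))[0])
p=np.load("scenep_a.npy").astype(float); g=p.mean(2)
r=(slice(178,200),slice(280,306)); v,u=np.mgrid[r]; q=np.clip(60-g[r],0,None); print('window seen',(u*q).sum()/q.sum(),(v*q).sum()/q.sum(), g[r].min())
# backrest ends vs pred, tile edges at given rows
for nm,pt in (('backrest top L',[0,.075,.055]),('top R',[0,-.075,.055])): print(nm,proj("scene",O+RR@np.array(pt))[0].round(2))
row=g[181:186].mean(0); gr=np.diff(cv2.GaussianBlur(row[None],(0,0),1)[0]); print('backrest edges', [(i,round(gr[i],1)) for i in range(255,330) if abs(gr[i])>8])
yb=p[...,0]-p[...,2]
for rr in (160,165,170):
    line=cv2.GaussianBlur(yb[rr-2:rr+3].mean(0)[None],(0,0),.8)[0]; t=line[280:300].mean()/2
    L=[i+(t-line[i])/(line[i+1]-line[i]) for i in range(255,285) if line[i]<t<=line[i+1]]
    Rr=[i+(line[i]-t)/(line[i]-line[i+1]) for i in range(295,325) if line[i]>=t>line[i+1]]
    c=eyes.calibration("scene")
    def onplane(uv):
        v=rot(c['attitude']).apply([(uv[0]-c['cx'])/c['fx'],(uv[1]-c['cy'])/c['fy'],1]); P0=O+EU*.0146
        return c['position']+v*((P0-c['position'])@EU)/(v@EU)
    a,b=onplane((L[-1],rr)),onplane((Rr[0],rr)); print(rr,L,Rr,'w',((a-O)@EW*1000).round(1),((b-O)@EW*1000).round(1),'z',a[2].round(3))
col=cv2.GaussianBlur(yb[:,275:300].mean(1)[:,None],(0,0),.8)[:,0]; t=col[155:168].mean()/2
B=[i+(col[i]-t)/(col[i]-col[i+1]) for i in range(165,185) if col[i]>=t>col[i+1]]; print('bottom row',B,onplane((288,B[0]))[2])
E
```

```text
window pred [291.95253995 189.09013886]
window seen 294.5354559374835 187.87697344104757 0.3333333333333333
backrest top L [321.49 179.26]
top R [261.97 178.77]
backrest edges [(262, np.float64(-18.4)), (263, np.float64(-22.8)), (264, np.float64(-16.9)), (287, np.float64(-8.1)), (288, np.float64(-8.0)), (319, np.float64(8.1)), (320, np.float64(20.3)), (321, np.float64(31.2)), (322, np.float64(29.2)), (323, np.float64(13.8)), (325, np.float64(-8.5)), (329, np.float64(-8.7))]
160 [np.float64(267.3471969866468)] [np.float64(309.00196877877767)] w -45.6 49.5 z 0.216
165 [np.float64(268.1933418105064)] [np.float64(309.11864008752525)] w -45.4 49.1 z 0.2
170 [np.float64(269.25930813041504)] [np.float64(309.3879557522606)] w -44.7 49.1 z 0.182
bottom row [np.float64(174.7068837324954)] 0.16642839387867348
```

play_rows(plan=[-0.0014, 0, -0.02, 0.003, -0.0014, 0, -0.04, 0.003, -0.0014, 0, -0.06, 0.003, -0.0014, 0, -0.075, 0.003, -0.0014, 0, -0.085, 0.003, -0.0014, 0, -0.089, 0.003, -0.0014, 0, -0.089, 0.003, -0.0014, 0, -0.089, 0.003])

```text
time: 10.72
ee_pos: [0.5836, -0.0754, 0.1621]
tool_rot: [0.562, 0.431, 0.556, -0.435]
wrist_force: [0.3, -0.4, -4.5]
opening: 0.158
```

```bash
python3 st.py
```

```text
t 10.72 q [-0.423  0.315  0.57   1.673 -0.172  1.201  0.439] p [ 0.5836 -0.0754  0.1621] jawyaw 14.5 xz -1.0 open 0.158 F [ 0.3 -0.4 -4.5] M [-0.08  0.03  0.01]
rest u,w,z mm 7.1 0.9 162.1
```

play_rows(plan=[-0.0008, -0.001, -0.002, 0, -0.0008, -0.001, -0.004, 0, -0.0008, -0.001, -0.006, 0, -0.0008, -0.001, -0.006, 0])

```text
time: 11.05
ee_pos: [0.5827, -0.0764, 0.156]
tool_rot: [0.562, 0.431, 0.556, -0.435]
wrist_force: [0.1, -0.3, -5.3]
opening: 0.161
```

play_rows(plan=[0, 0, -0.001, 0, 0, 0, -0.002, 0, 0, 0, -0.002, 0])

```text
time: 11.3
ee_pos: [0.5831, -0.0765, 0.1548]
tool_rot: [0.562, 0.432, 0.556, -0.434]
wrist_force: [-1.3, -0.3, 2.7]
opening: 0.159
```

```bash
python3 st.py
```

```text
t 11.3 q [-0.42   0.32   0.569  1.683 -0.176  1.186  0.444] p [ 0.5831 -0.0765  0.1548] jawyaw 14.5 xz -1.0 open 0.159 F [-1.3 -0.3  2.7] M [0.   0.53 0.05]
rest u,w,z mm 6.3 -0.1 154.8
```

play_rows(plan=[0, 0, 0, 0, 0, 0, 0, 0, 0, 0, -0.001, 0, 0, 0, -0.002, 0, 0, 0, -0.003, 0, 0, 0, -0.004, 0, 0, 0, -0.005, 0, 0, 0, -0.005, 0], fingers=120, squeeze=5)

```text
time: 11.97
ee_pos: [0.5829, -0.0765, 0.1495]
tool_rot: [0.562, 0.432, 0.556, -0.435]
wrist_force: [-1.2, 0.9, -1.0]
opening: 0.518
```

```bash
python3 st.py; python3 meas.py b
```

```text
t 11.97 q [-0.418  0.325  0.567  1.689 -0.179  1.176  0.446] p [ 0.5829 -0.0765  0.1495] jawyaw 14.5 xz -1.0 open 0.518 F [-1.2  0.9 -1. ] M [-0.08  0.11  0.04]
rest u,w,z mm 6.1 -0.1 149.5
scene yellow [272 162  40  39 835] [294.8 187.5]
 plane n [0.963 0.244 0.109] tilt 6.3 yaw 14.2 470 0.0011 rest-frame mean [28.2  7.5 35.6]
 uwz 2% [ -3.4 -41.1  71.2] 98% [ 30.3  45.9 188.7] med [  6.6  15.2 100.8]
top no yellow
```

View pics/scene_b.png

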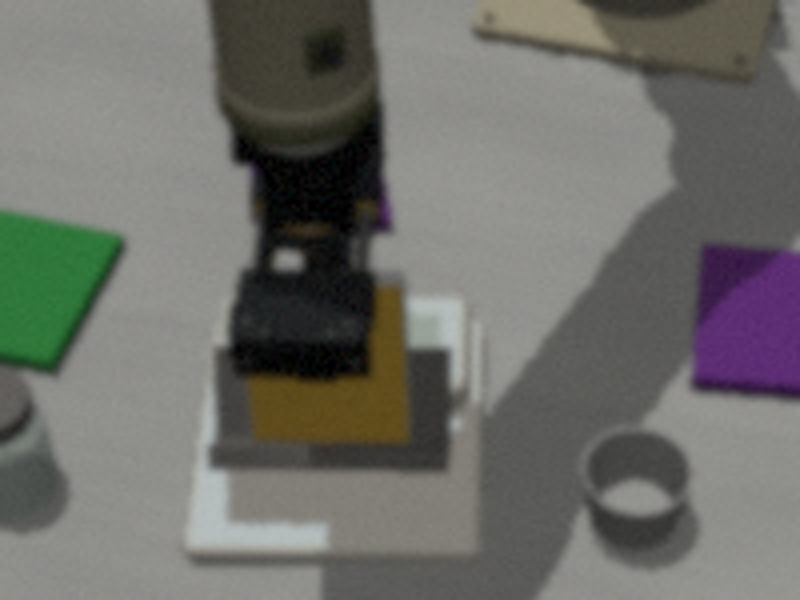

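play_rows(plan=[-0.005, -0.0013, -0.002, 0, -0.01, -0.0026, -0.004, 0, -0.015, -0.0039, -0.006, 0, -0.02, -0.0052, -0.008, 0, -0.025, -0.0065, -0.01, 0, -0.03, -0.0078, -0.012, 0, -0.034, -0.0088, -0.0135, 0, -0.037, -0.0096, -0.0145, 0])

```text
time: 12.73
ee_pos: [0.5453, -0.0863, 0.1348]
tool_rot: [0.562, 0.432, 0.556, -0.435]
wrist_force: [-0.9, -0.5, -0.0]
opening: 0.528
```

play_rows(plan=[-0.003, -0.0008, -0.001, 0, -0.005, -0.0013, -0.002, 0, -0.008, -0.0021, -0.003, 0, -0.01, -0.0026, -0.004, 0, -0.012, -0.0031, -0.004, 0, -0.012, -0.0031, -0.004, 0])

```text
time: 13.23
ee_pos: [0.5332, -0.0895, 0.131]
tool_rot: [0.562, 0.432, 0.556, -0.435]
wrist_force: [0.4, 0.4, 0.8]
opening: 0.526
```

```bash
python3 st.py; python3 meas.py c
```

```text
t 13.23 q [-0.431  0.233  0.579  1.833 -0.133  1.111  0.447] p [ 0.5332 -0.0895  0.131 ] jawyaw 14.4 xz -1.0 open 0.526 F [0.4 0.4 0.8] M [-0.05  0.08 -0.05]
rest u,w,z mm -45.3 -0.2 131.0
scene yellow [ 273  151   39   50 1263] [293.7 182.2]
 plane n [0.821 0.216 0.528] tilt 31.9 yaw 14.7 779 0.0015 rest-frame mean [12.8  4.9 44.1]
 uwz 2% [-51.2 -42.4  70. ] 98% [  9.9  44.9 169.4] med [-11.8   7.  101.2]
top yellow [337 205   7  12  53] [340.7 209.4]
```

View pics/scene_c.png

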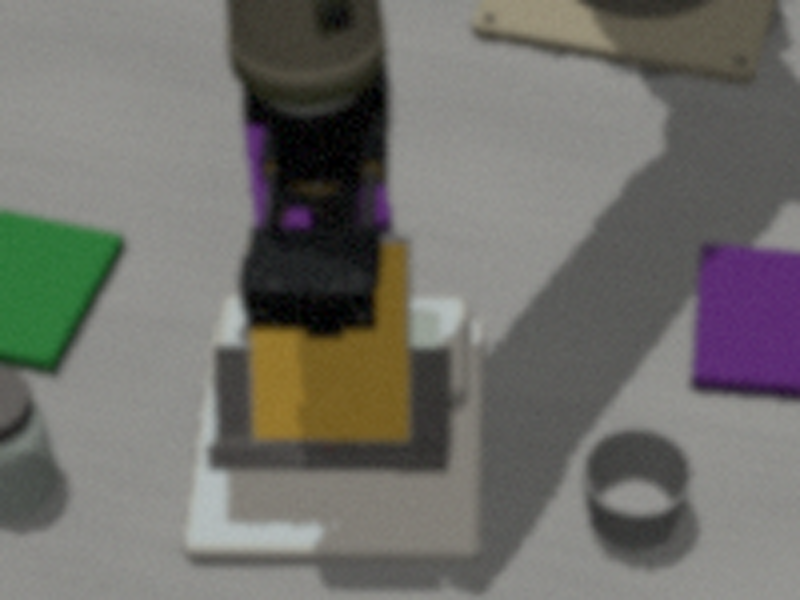

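play_rows(plan=[0, 0, 0, 0, 0, 0, 0, 0, 0, 0, 0, 0, 0, 0, 0.005, 0, 0, 0, 0.03, 0, 0, 0, 0.06, 0, 0, 0, 0.1, 0, 0, 0, 0.13, 0], fingers=0)

```text
time: 14.0
ee_pos: [0.5335, -0.0897, 0.2641]
tool_rot: [0.562, 0.432, 0.555, -0.434]
wrist_force: [1.6, 0.5, 0.8]
opening: 0.978
```

play_rows(plan=[0.03, 0.04, 0, 0, 0.06, 0.07, 0, 0, 0.09, 0.1, 0, 0, 0.11, 0.13, 0, 0, 0.11, 0.16, 0, 0, 0.11, 0.19, 0, 0, 0.11, 0.22, 0, 0, 0.11, 0.22, 0, 0], fingers=255)

```text
time: 14.67
ee_pos: [0.6428, 0.1389, 0.2635]
tool_rot: [0.563, 0.43, 0.558, -0.431]
wrist_force: [-0.1, 1.2, -0.5]
opening: 0.477
```

```bash
python3 st.py; python3 meas.py d
```

```text
t 14.67 q [-0.635  0.409  0.491  1.329 -0.184  1.447  0.104] p [0.6428 0.1389 0.2635] jawyaw 14.9 xz -1.0 open 0.477 F [-0.1  1.2 -0.5] M [ 0.    0.04 -0.01]
rest u,w,z mm 118.0 193.5 263.5
scene yellow [ 273  151   40   49 1891] [291.9 175.1]
 plane n [0.818 0.209 0.536] tilt 32.4 yaw 14.3 1406 0.0015 rest-frame mean [11.3  1.8 68.3]
 uwz 2% [-55.9 -41.9  71.1] 98% [  7.   44.5 169.2] med [-24.5   1.6 120.4]
top yellow [337 197  43  27 700] [357.7 210. ]
 plane n [0.816 0.212 0.537] tilt 32.5 yaw 14.6 402 0.0006 rest-frame mean [15.1  1.  70. ]
 uwz 2% [-49.3 -41.6  77.1] 98% [  7.1  43.6 166.8] med [-22.8   0.7 125. ]
```

View pics/scene_d.png

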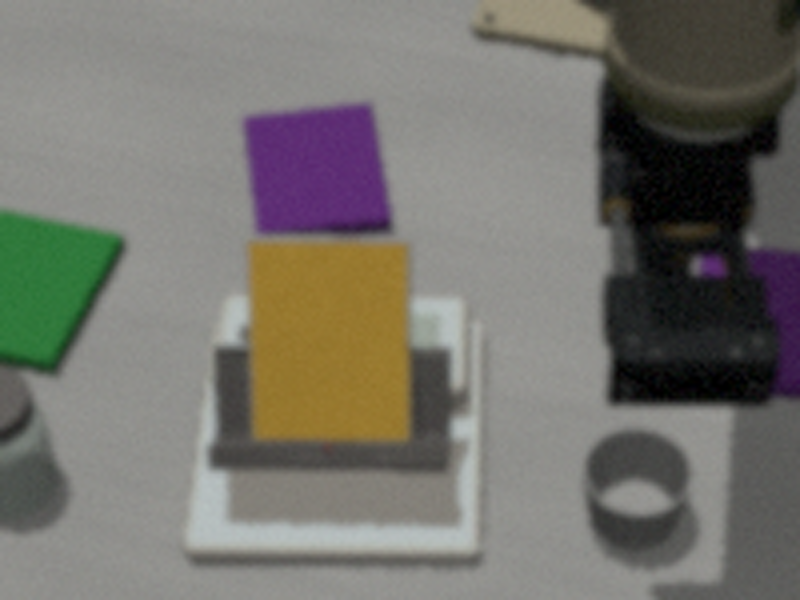

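View pics/top_d.png

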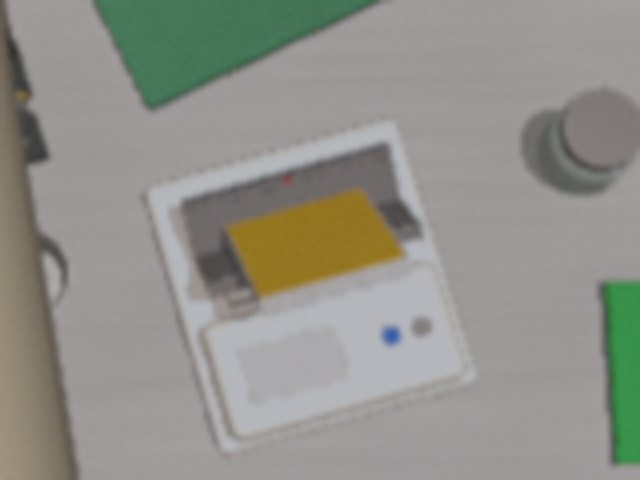

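The tile is centred with yellow outward. But its lean reads 32.4° in both cameras, against 30° at the start, so the bottom stands about 2 mm off the backrest. I'll nudge the lower edge in with closed fingers, rotated 90° so the gripper body clears the tile's top.

play_rows(plan=[-0.037, -0.209, 0, -1.0, -0.037, -0.209, 0, -1.0, -0.037, -0.209, 0, -1.0, -0.037, -0.209, 0, -1.0, -0.037, -0.209, 0, -1.0, -0.037, -0.209, 0, -1.0, -0.037, -0.209, 0, -1.0, -0.037, -0.209, 0, -1.0])

```text
time: 15.43
ee_pos: [0.6058, -0.0799, 0.2648]
tool_rot: [-0.283, -0.647, -0.278, 0.652]
wrist_force: [-0.4, 1.2, 0.5]
opening: 0.006
```

play_rows(plan=[0, 0, 0, -0.578, 0, 0, 0, -0.578, 0, 0, 0, -0.578, 0, 0, 0, -0.578, 0, 0, 0, -0.578, 0, 0, 0, -0.578])

```text
time: 15.93
ee_pos: [0.6053, -0.0814, 0.2652]
tool_rot: [-0.083, -0.7, -0.08, 0.705]
wrist_force: [0.1, -0.4, -0.5]
opening: 0.007
```

```bash
python3 st.py
```

```text
t 15.93 q [-0.589  0.363  0.849  1.467 -0.265  1.44  -1.076] p [ 0.6053 -0.0814  0.2652] jawyaw -76.8 xz -1.0 open 0.007 F [ 0.1 -0.4 -0.5] M [-0.09  0.16  0.  ]
rest u,w,z mm 26.6 -10.4 265.2
```

play_rows(plan=[0.0011, 0.0116, -0.02, 0.023, 0.0011, 0.0116, -0.05, 0.023, 0.0011, 0.0116, -0.09, 0.023, 0.0011, 0.0116, -0.13, 0.023, 0.0011, 0.0116, -0.155, 0.023, 0.0011, 0.0116, -0.168, 0.023, 0.0011, 0.0116, -0.172, 0.023, 0.0011, 0.0116, -0.172, 0.023])

```text
time: 16.6
ee_pos: [0.6065, -0.0706, 0.0935]
tool_rot: [-0.092, -0.699, -0.088, 0.704]
wrist_force: [0.7, -0.6, 0.1]
opening: 0.007
```

```bash
python3 st.py
```

```text
t 16.6 q [-0.552  0.501  0.768  1.678 -0.37   1.123 -0.997] p [ 0.6065 -0.0706  0.0935] jawyaw -75.4 xz -1.0 open 0.007 F [ 0.7 -0.6  0.1] M [-0.06  0.15 -0.01]
rest u,w,z mm 30.5 -0.2 93.5
```

play_rows(plan=[-0.005, -0.0013, 0, 0, -0.01, -0.0026, 0, 0, -0.0145, -0.0037, 0, 0, -0.0174, -0.0045, 0, 0, -0.0174, -0.0045, 0, 0])

```text
time: 17.02
ee_pos: [0.5887, -0.0753, 0.0942]
tool_rot: [-0.091, -0.699, -0.088, 0.704]
wrist_force: [-0.2, -0.1, 0.5]
opening: 0.009
```

```bash
python3 st.py
```

```text
t 17.02 q [-0.568  0.462  0.781  1.726 -0.351  1.107 -0.995] p [ 0.5887 -0.0753  0.0942] jawyaw -75.5 xz -1.0 open 0.009 F [-0.2 -0.1  0.5] M [-0.12  0.15 -0.05]
rest u,w,z mm 12.0 -0.3 94.2
```

play_rows(plan=[-0.0008, -0.0002, -0.0005, 0, -0.0017, -0.0004, -0.001, 0, -0.0025, -0.0007, -0.0015, 0, -0.0034, -0.0009, -0.002, 0, -0.0034, -0.0009, -0.002, 0])

```text
time: 17.43
ee_pos: [0.5851, -0.0763, 0.0921]
tool_rot: [-0.091, -0.699, -0.088, 0.704]
wrist_force: [0.8, 0.1, 0.3]
opening: 0.006
```

```bash
python3 st.py
```

```text
t 17.43 q [-0.57   0.457  0.782  1.737 -0.349  1.1   -0.994] p [ 0.5851 -0.0763  0.0921] jawyaw -75.5 xz -1.0 open 0.006 F [0.8 0.1 0.3] M [-0.04  0.17  0.01]
rest u,w,z mm 8.3 -0.3 92.1
```

play_rows(plan=[-0.0008, -0.0002, -0.0005, 0, -0.0017, -0.0004, -0.001, 0, -0.0017, -0.0004, -0.001, 0])

```text
time: 17.68
ee_pos: [0.5834, -0.0767, 0.091]
tool_rot: [-0.091, -0.699, -0.088, 0.704]
wrist_force: [1.4, -0.4, 0.4]
opening: 0.006
```

play_rows(plan=[-0.0008, -0.0002, -0.0005, 0, -0.0012, -0.0003, -0.0007, 0, -0.0012, -0.0003, -0.0007, 0])

```text
time: 17.93
ee_pos: [0.583, -0.0768, 0.0907]
tool_rot: [-0.091, -0.699, -0.088, 0.703]
wrist_force: [3.8, 1.0, 1.3]
opening: 0.011
```

```bash
python3 st.py; python3 meas.py e
```

```text
t 17.93 q [-0.571  0.453  0.783  1.745 -0.347  1.094 -0.992] p [ 0.583  -0.0768  0.0907] jawyaw -75.4 xz -1.0 open 0.011 F [3.8 1.  1.3] M [ 0.12 -0.61  0.03]
rest u,w,z mm 6.1 -0.3 90.7
scene yellow [273 180  39  21 650] [292.6 190.7]
 plane n [0.839 0.212 0.501] tilt 30.0 yaw 14.2 394 0.0018 rest-frame mean [13.4  3.6 26.4]
 uwz 2% [-16.4 -43.8  68.8] 98% [ 15.5  46.5 126.3] med [-1.4 11.1 85.6]
top yellow [375 208   6   7  26] [377.1 211.7]
```

View pics/scene_e.png

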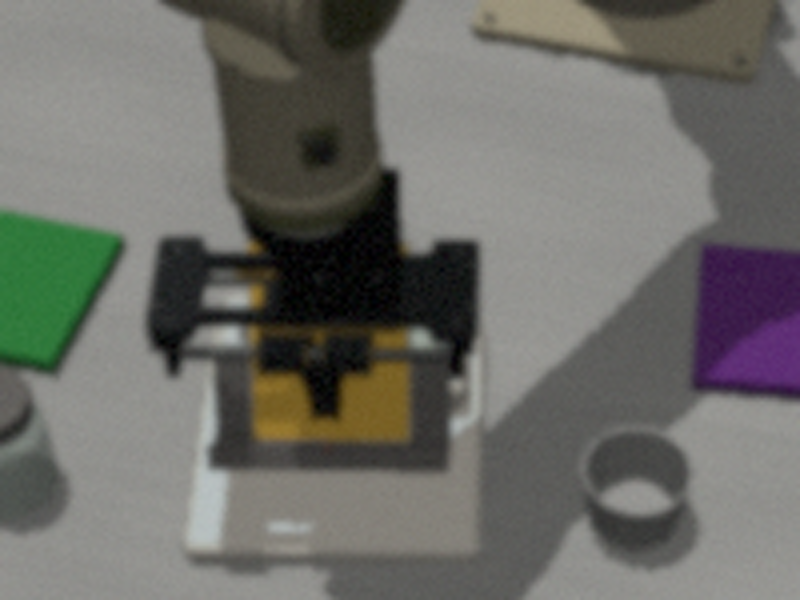

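play_rows(plan=[-0.0008, -0.0002, -0.0005, 0, -0.0017, -0.0004, -0.001, 0, -0.0017, -0.0004, -0.001, 0])

```text
time: 18.28
ee_pos: [0.5826, -0.0768, 0.0905]
tool_rot: [-0.092, -0.7, -0.088, 0.702]
wrist_force: [7.6, 2.4, 3.1]
opening: 0.004
```

```bash
python3 st.py
```

```text
t 18.28 q [-0.573  0.45   0.783  1.749 -0.347  1.089 -0.992] p [ 0.5826 -0.0768  0.0905] jawyaw -75.4 xz -1.0 open 0.004 F [7.6 2.4 3.1] M [ 0.27 -1.43 -0.01]
rest u,w,z mm 5.7 -0.3 90.5
```

play_rows(plan=[0.003, 0.0008, 0.0018, 0, 0.008, 0.002, 0.003, 0, 0.018, 0.0047, 0.004, 0, 0.03, 0.0078, 0.01, 0, 0.04, 0.01, 0.03, 0, 0.05, 0.013, 0.07, 0, 0.05, 0.013, 0.11, 0, 0.05, 0.013, 0.15, 0])

```text
time: 18.95
ee_pos: [0.632, -0.0638, 0.2413]
tool_rot: [-0.092, -0.699, -0.088, 0.703]
wrist_force: [0.6, 0.5, -0.2]
opening: 0.007
```

play_rows(plan=[0.03, 0.04, 0.03, 0, 0.03, 0.08, 0.05, 0, 0.03, 0.12, 0.05, 0, 0.03, 0.16, 0.05, 0, 0.03, 0.2, 0.05, 0, 0.03, 0.24, 0.05, 0, 0.03, 0.26, 0.05, 0, 0.03, 0.26, 0.05, 0])

```text
time: 19.62
ee_pos: [0.6603, 0.2055, 0.2892]
tool_rot: [-0.095, -0.698, -0.092, 0.704]
wrist_force: [-0.1, 1.0, -0.7]
opening: 0.007
```

```bash
python3 st.py; python3 meas.py f; python3 - <<'E'
from h import *
# compare jar, cup, notebook before/after via image differences
for n in ("scene","top"):
    a=np.load(n+"0p.npy").astype(int); b=np.load(f"{n}p_f.npy").astype(int)
    for nm,o in (("jar",{'scene':(200,208),'top':(185,429)}),("cup",{'scene':(212,369),'top':(220,286)}),("notebook",{'scene':(280,283),'top':(140,338)}),("reader",{'scene':(215,295),'top':(240,365)})):
        r,c=o[n]; k=22 if nm!="notebook" else 45; A=a[r-k:r+k,c-k:c+k].astype(np.float32).mean(2);B=b[r-k:r+k,c-k:c+k].astype(np.float32).mean(2)
        print(n,nm,'shift px',np.round(cv2.phaseCorrelate(A,B,cv2.createHanningWindow(A.shape[::-1],cv2.CV_32F)),2))
cv2.imwrite("pics/full_f.png",np.load("scenep_f.npy")[:,:,::-1])
E
```

```text
t 19.62 q [-0.823  0.55   0.748  1.166 -0.36   1.564 -1.454] p [0.6603 0.2055 0.2892] jawyaw -74.8 xz -0.9999 open 0.007 F [-0.1  1.  -0.7] M [-0.    0.14  0.03]
rest u,w,z mm 151.7 253.6 289.2
scene yellow [ 273  151   40   49 1892] [291.9 175.2]
 plane n [0.82  0.214 0.53 ] tilt 32.0 yaw 14.6 1390 0.0015 rest-frame mean [11.4  1.5 68.7]
 uwz 2% [-55.5 -41.9  70.8] 98% [  6.6  44.6 169.3] med [-24.7   1.6 120.2]
top yellow [337 197  43  27 688] [357.7 209.9]
 plane n [0.819 0.213 0.533] tilt 32.2 yaw 14.5 455 0.0008 rest-frame mean [15.1  1.  71.1]
 uwz 2% [-48.7 -41.7  77.6] 98% [  6.9  43.6 166.7] med [-22.5   1.5 123.9]Traceback (most recent call last):
  File "<stdin>", line 7, in <module>
    return _wrapfunc(a, 'round', decimals=decimals, out=out)
    return _wrapit(obj, method, *args, **kwds)
    conv = _array_converter(obj)
ValueError: setting an array element with a sequence. The requested array has an inhomogeneous shape after 1 dimensions. The detected shape was (2,) + inhomogeneous part.
```

View pics/scene_f.png

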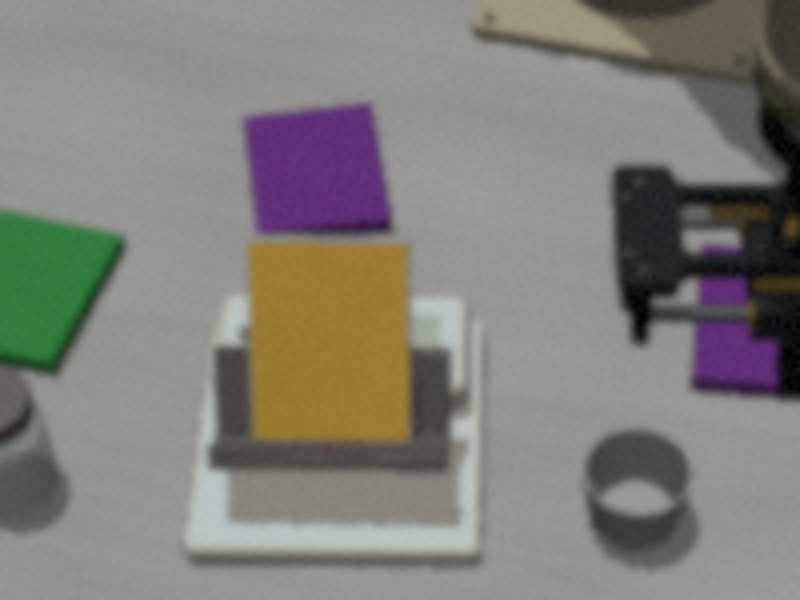

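View pics/top_f.png

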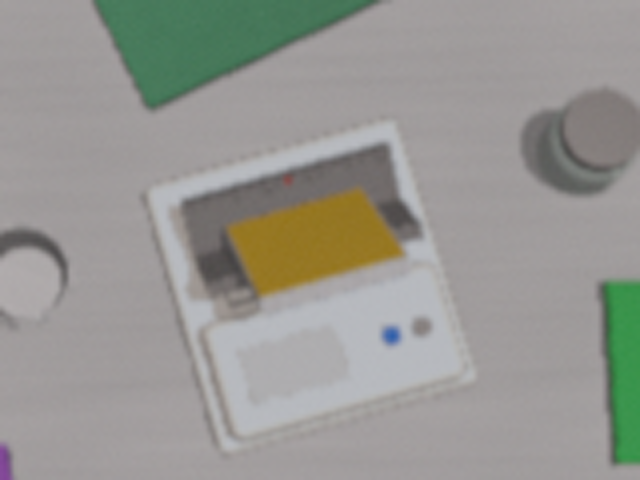

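```bash
cat > prof.py <<'E'
from h import *
import sys
def prof(n,d,yc):
    W=cloud(n,d); rows=[]
    zs=np.arange(.012,.122,.01)
    for z in zs:
        ys=np.linspace(-.04,.04,60)+yc
        uv=proj(n,O+(RR@np.array([np.full(60,.014),ys,np.full(60,z)])).T)
        pts=W[np.round(uv[:,1]).astype(int),np.round(uv[:,0]).astype(int)]
        q=(pts-O)@RR; rows.append([np.nanmedian(q[:,0])*1000,np.nanmedian(q[:,2])*1000])
    return np.array(rows)
for n in ("scene","top"):
    for tag,yc in [("0",.0115)]+[(t,.001) for t in sys.argv[1:]]:
        d=np.load(n+"0.npy") if tag=="0" else np.load(f"{n}_{tag}.npy")
        r=prof(n,d,yc); A=np.polyfit(r[1:-1,1],r[1:-1,0],1)
        print(n,tag,'x:',r[:,0].round(1),'slope deg',np.degrees(np.arctan(A[0])).round(2))
E
python3 prof.py d f
```

```text
scene 0 x: [11.3 11.6 12.  12.  12.1 12.3 12.5 11.9 11.7 12.1 12.1] slope deg 0.13
scene d x: [13.5 13.2 13.2 12.6 12.1 11.3 11.1 10.8 10.1 10.1  9.4] slope deg -2.6
scene f x: [13.3 12.8 13.1 13.1 11.1 11.7 11.3 10.5 10.6 10.1  9.1] slope deg -2.27
top 0 x: [16.3 15.6 15.8 15.7 15.7 15.9 15.6 15.7 16.1 15.7 15.6] slope deg 0.08
top d x: [17.4 17.  16.6 15.9 15.9 15.2 15.  14.2 14.2 13.6 13.2] slope deg -2.67
top f x: [17.2 16.8 16.5 16.3 15.8 15.2 14.7 14.6 13.6 13.8 14. ] slope deg -2.71
```

```bash
python3 - <<'E'
from h import *
def prof(n,d,ys,zs):
    W=cloud(n,d); o=[]
    for z in zs:
        uv=proj(n,O+(RR@np.array([np.full(len(ys),.014),ys,np.full(len(ys),z)])).T)
        q=(W[np.round(uv[:,1]).astype(int),np.round(uv[:,0]).astype(int)]-O)@RR
        o.append(np.nanmedian(q[:,0])*1000)
    return np.round(o,1)
zs=np.arange(.006,.06,.005)
for s in (-1,1):
  for tag in "def":
    print(s,tag,prof("scene",np.load(f"scene_{tag}.npy"),.001+s*np.linspace(.018,.044,60),zs))
print(prof("scene",np.load("scene0.npy"),.0115+np.linspace(-.04,.04,60),zs))
E
```

```text
-1 d [13.3 13.7 14.  12.5 13.6 12.7 12.6 13.5 12.1 13.7 10.8]
-1 e [15.2 14.  12.2 13.3 13.7 12.6 14.3 13.5 12.  95.6 99.3]
-1 f [12.7 13.9 13.7 13.8 12.8 12.7 12.  12.4 11.7 11.6 11.4]
1 d [13.8 13.4 13.3 13.7 12.8 13.7 13.1 12.6 12.6 12.5 11.6]
1 e [12.8 14.  14.1 12.7 13.5 13.5 12.2 14.1 13.1 15.1 11.7]
1 f [13.8 13.2 12.4 12.2 11.3 13.5 13.6 13.2 12.8 10.9 12.1]
[12.5 11.1 12.6 11.1 11.8 12.  11.6 12.  11.7 12.2 12.5]
```

play_rows(plan=[-0.02, -0.035, 0, 0, -0.03, -0.075, -0.01, 0, -0.04, -0.115, -0.02, 0, -0.05, -0.155, -0.03, 0, -0.06, -0.195, -0.05, 0, -0.064, -0.235, -0.07, 0, -0.064, -0.265, -0.09, 0, -0.064, -0.277, -0.1, 0])

```text
time: 20.38
ee_pos: [0.5945, -0.0871, 0.1885]
tool_rot: [-0.091, -0.698, -0.085, 0.705]
wrist_force: [-0.5, 0.1, -0.0]
opening: 0.005
```

```bash
python3 st.py
```

```text
t 20.38 q [-0.593  0.39   0.843  1.605 -0.288  1.289 -1.026] p [ 0.5945 -0.0871  0.1885] jawyaw -75.8 xz -0.9999 open 0.005 F [-0.5  0.1 -0. ] M [-0.13  0.1  -0.02]
rest u,w,z mm 14.6 -13.2 188.5
```

play_rows(plan=[0.0017, 0.0151, 0, 0.005, 0.0017, 0.0151, -0.02, 0.005, 0.0017, 0.0151, -0.05, 0.005, 0.0017, 0.0151, -0.075, 0.005, 0.0017, 0.0151, -0.088, 0.005, 0.0017, 0.0151, -0.092, 0.005, 0.0017, 0.0151, -0.092, 0.005])

```text
time: 20.97
ee_pos: [0.5956, -0.0728, 0.0963]
tool_rot: [-0.092, -0.697, -0.086, 0.706]
wrist_force: [-0.4, -0.9, 1.0]
opening: 0.006
```

```bash
python3 st.py
```

```text
t 20.97 q [-0.573  0.481  0.789  1.703 -0.359  1.122 -0.998] p [ 0.5956 -0.0728  0.0963] jawyaw -75.5 xz -0.9999 open 0.006 F [-0.4 -0.9  1. ] M [-0.08  0.13  0.04]
rest u,w,z mm 19.3 0.4 96.3
```

play_rows(plan=[-0.0015, -0.0004, -0.006, 0, -0.003, -0.0008, -0.012, 0, -0.0037, -0.001, -0.0163, 0, -0.0037, -0.001, -0.0163, 0])

```text
time: 21.3
ee_pos: [0.5914, -0.0738, 0.0795]
tool_rot: [-0.092, -0.697, -0.086, 0.706]
wrist_force: [-0.8, -0.2, 0.4]
opening: 0.004
```

play_rows(plan=[-0.001, -0.0003, 0, 0, -0.002, -0.0005, 0, 0, -0.003, -0.0008, 0, 0, -0.004, -0.001, 0, 0, -0.004, -0.001, 0, 0])

```text
time: 21.72
ee_pos: [0.5889, -0.0744, 0.0803]
tool_rot: [-0.092, -0.698, -0.086, 0.705]
wrist_force: [6.2, 0.4, -0.8]
opening: 0.002
```

```bash
python3 st.py
```

```text
t 21.72 q [-0.571  0.484  0.783  1.736 -0.367  1.085 -0.987] p [ 0.5889 -0.0744  0.0803] jawyaw -75.5 xz -0.9999 open 0.002 F [ 6.2  0.4 -0.8] M [ 0.18 -1.05 -0.03]
rest u,w,z mm 12.4 0.5 80.3
```

play_rows(plan=[-0.001, -0.0003, 0, 0, -0.002, -0.0005, 0, 0, -0.003, -0.0008, 0, 0, -0.003, -0.0008, 0, 0])

```text
time: 22.05
ee_pos: [0.5871, -0.0747, 0.081]
tool_rot: [-0.092, -0.699, -0.086, 0.704]
wrist_force: [6.1, 2.5, 0.4]
opening: 0.007
```

```bash
python3 st.py; python3 - <<'E'
from h import *
d=eyes.snapshot("scene")[1]; np.save("scene_g.npy",d)
W=cloud("scene",d)
for s in (-1,1):
    o=[]
    for z in np.arange(.006,.05,.005):
        ys=.001+s*np.linspace(.018,.044,60)
        uv=proj("scene",O+(RR@np.array([np.full(60,.014),ys,np.full(60,z)])).T)
        q=(W[np.round(uv[:,1]).astype(int),np.round(uv[:,0]).astype(int)]-O)@RR; o.append(np.nanmean(q[abs(q[:,0]-.013)<.006,0])*1000)
    print(s,np.round(o,1))
E
```

```text
t 22.05 q [-0.574  0.477  0.785  1.743 -0.365  1.08  -0.986] p [ 0.5871 -0.0747  0.081 ] jawyaw -75.5 xz -0.9999 open 0.007 F [6.1 2.5 0.4] M [ 0.32 -1.37  0.02]
rest u,w,z mm 10.6 0.6 81.0
-1 [12.4 12.  10.9 13.1 12.5 12.7 11.9 12.3  nan]
1 [12.5 11.5 12.3 13.2 12.6 12.3 12.6 10.8  nan]<stdin>:9: RuntimeWarning: Mean of empty slice
```

play_rows(plan=[-0.0015, -0.0004, -0.0005, 0, -0.003, -0.0008, -0.0005, 0, -0.003, -0.0008, -0.0005, 0])

```text
time: 22.35
ee_pos: [0.5864, -0.0748, 0.0816]
tool_rot: [-0.093, -0.701, -0.087, 0.702]
wrist_force: [8.8, 1.8, -1.5]
opening: -0.001
```

```bash
python3 st.py
```

```text
t 22.35 q [-0.577  0.47   0.786  1.75  -0.363  1.074 -0.986] p [ 0.5864 -0.0748  0.0816] jawyaw -75.4 xz -1.0 open -0.001 F [ 8.8  1.8 -1.5] M [ 0.38 -2.15  0.02]
rest u,w,z mm 9.9 0.8 81.6
```

play_rows(plan=[0.004, 0.001, 0.001, 0, 0.008, 0.002, 0.003, 0, 0.015, 0.004, 0.008, 0, 0.025, 0.0065, 0.025, 0, 0.035, 0.01, 0.06, 0, 0.045, 0.012, 0.1, 0, 0.05, 0.013, 0.14, 0, 0.05, 0.013, 0.18, 0])

```text
time: 23.02
ee_pos: [0.6368, -0.0612, 0.2634]
tool_rot: [-0.093, -0.701, -0.086, 0.702]
wrist_force: [0.7, -0.2, -0.2]
opening: 0.01
```

play_rows(plan=[0.03, 0.04, 0.02, 0, 0.03, 0.08, 0.03, 0, 0.03, 0.12, 0.03, 0, 0.03, 0.16, 0.03, 0, 0.03, 0.2, 0.03, 0, 0.03, 0.24, 0.03, 0, 0.03, 0.26, 0.03, 0, 0.03, 0.26, 0.03, 0])

```text
time: 23.68
ee_pos: [0.6655, 0.2073, 0.2922]
tool_rot: [-0.096, -0.699, -0.091, 0.702]
wrist_force: [0.2, 0.2, -1.4]
opening: 0.006
```

```bash
python3 st.py; python3 meas.py h; python3 prof.py f h
```

```text
t 23.68 q [-0.825  0.563  0.761  1.146 -0.37   1.571 -1.451] p [0.6655 0.2073 0.2922] jawyaw -74.8 xz -1.0 open 0.006 F [ 0.2  0.2 -1.4] M [-0.04  0.18  0.05]
rest u,w,z mm 157.1 254.1 292.2
scene yellow [ 272  151   41   49 1858] [291.8 175.4]
 plane n [0.839 0.215 0.5  ] tilt 30.0 yaw 14.4 1390 0.0016 rest-frame mean [11.9  1.8 68. ]
 uwz 2% [-52.8 -41.7  69.7] 98% [  5.9  44.7 169. ] med [-23.5   1.5 120.2]
top yellow [337 198  43  25 619] [357.7 209.6]
 plane n [0.839 0.215 0.5  ] tilt 30.0 yaw 14.4 415 0.0008 rest-frame mean [15.9  0.4 70.5]
 uwz 2% [-45.9 -41.8  78.5] 98% [  5.   43.  165.9] med [-21.6   0.6 123.9]
scene 0 x: [11.3 11.6 12.  12.  12.1 12.3 12.5 11.9 11.7 12.1 12.1] slope deg 0.13
scene f x: [13.3 12.8 13.1 13.1 11.1 11.7 11.3 10.5 10.6 10.1  9.1] slope deg -2.27
scene h x: [12.1 11.7 11.7 12.  11.4 11.8 12.9 12.6 11.7 11.3 11.6] slope deg 0.14
top 0 x: [16.3 15.6 15.8 15.7 15.7 15.9 15.6 15.7 16.1 15.7 15.6] slope deg 0.08
top f x: [17.2 16.8 16.5 16.3 15.8 15.2 14.7 14.6 13.6 13.8 14. ] slope deg -2.71
top h x: [16.2 16.1 15.7 15.9 16.2 15.8 15.8 15.6 16.  16.1 15.6] slope deg -0.05
```

```bash
python3 - <<'E'
from h import *
for n in ("scene","top"):
    a=np.load(n+"0p.npy"); b=np.load(f"{n}p_h.npy")
    for nm,o in (("jar",{'scene':(200,208),'top':(185,429)}),("cup",{'scene':(212,369),'top':(220,286)}),("notebook",{'scene':(280,283),'top':(140,338)})):
        r,c=o[n]; k=20 if nm!="notebook" else 45; A=a[r-k:r+k,c-k:c+k].astype(np.float32).mean(2);B=b[r-k:r+k,c-k:c+k].astype(np.float32).mean(2)
        s,resp=cv2.phaseCorrelate(A,B,cv2.createHanningWindow(A.shape[::-1],cv2.CV_32F)); print(n,nm,'shift px',np.round(s,2),round(resp,2))
# top edge of the tile (row) initial vs final, middle columns
a=np.load("scene0p.npy").astype(float); b=np.load("scenep_h.npy").astype(float)
fa=a[...,2]-a[...,0]; fb=b[...,0]-b[...,2]
for nm,f,c0 in (("blue0",fa,296),("yellow",fb,292)):
    col=f[:,c0-12:c0+12].mean(1); col=col-np.median(col[205:230]); t=col[160:190].mean()/2
    e=[i+(t-col[i])/(col[i+1]-col[i]) for i in range(145,158) if col[i]<t<=col[i+1]]+[i+(col[i]-t)/(col[i]-col[i+1]) for i in range(192,206) if col[i]>=t>col[i+1]]
    print(nm,'top/bottom rows',np.round(e,2))
cv2.imwrite("pics/full_h.png",np.load("scenep_h.npy")[:,:,::-1])
E
```

```text
scene jar shift px [-0.   -0.06] 1.09
scene cup shift px [ 0.09 -0.18] 0.96
scene notebook shift px [-0.08  0.16] 0.89
top jar shift px [-0.01 -0.12] 0.82
top cup shift px [0.09 0.13] 0.97
top notebook shift px [-0.02 -0.06] 1.03
blue0 top/bottom rows [151.05 199.09]
yellow top/bottom rows [150.87 199.28]
```

View pics/scene_h.png

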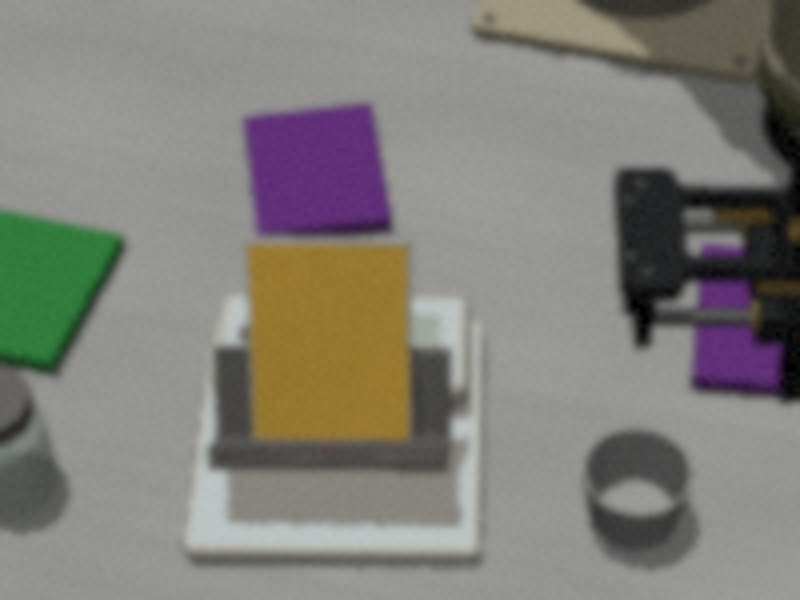

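View pics/full_h.png

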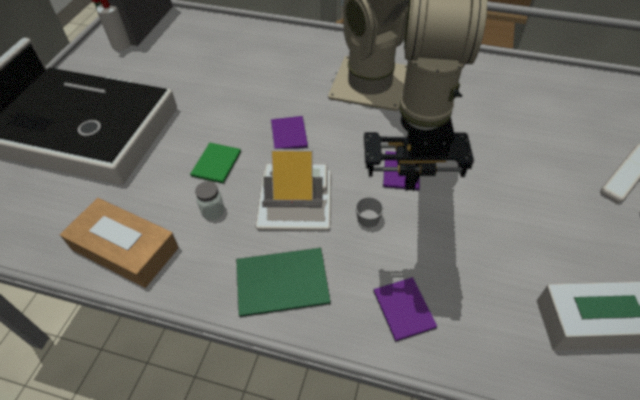

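The pictures show the tile yellow face outward at scene pixel (292,175), centred over the red mark and flush. The gripper is well clear, and the jar, cup and notebook haven't moved. Handing in.

```bash
python3 -c "
from rig import ticket; print(ticket.close_job())"
```

```text
the job is handed in; nothing more can be done
None
```

The tile is back on the ledge with its blue face against the backrest, and the job was handed in at about 23.7 s of the 38 s allowed. I tipped it upright between the fingers, lifted it clear, turned it about 180° and stood it on the ledge. Then I let it lean back on one finger and released it.

**Failed check, mended:** after release the tile leaned 32.4° instead of 30°, so its foot stood about 2 mm off the backrest. A first nudge with closed fingers (about 9 N) did not move it. A second, lower nudge (also about 9 N) slid it home.

**Last checks:**
- **Flush:** the lean is 30.0° in both cameras. The face profile matches the starting one to within about 0.2° and its top and bottom edges sit in the same image rows, so it is seated on the ledge. The blue face itself can't be seen; this rests on the yellow face showing outward.
- **Centring:** 0.4 mm off the middle by the top camera and 1.8 mm by the scene camera. The scene camera reads about 2 mm to that side, so I trust the smaller figure.
- **Other things:** the jar, steel cup and notebook shifted by less than 0.2 pixel, which is measurement noise. The gripper ended about 0.25 m to the side of the rest, touching nothing.

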